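# Drive a seized tube adapter out of a centrifuge bucket

### The job

The blue tube adapter is stuck tight in the aluminium centrifuge bucket: take the square push bar out of its orange holster, pass its black tip through the square guide hole behind the bucket and press the adapter out steadily, without ramming it, until it lies completely clear of the bucket in the catch trough. Then draw the bar right out and lay it flat on the bare worktop, leaving the sample cup and the brown dropper bottle where they stand.

Things in the scene. Friction and masses are not known exactly. Their poses are not given: they have to be found in the camera images.
- cradle: fixed grey cradle, 110 (x) x 236 (y) mm: guide block, bucket and trough in line. Origin on the worktop under the bore axis, which runs along y, 60 mm up; z up, +y = the way the adapter is driven out. Guide block 64 x 64 mm, y -60 to -20; aluminium bucket, outside 58 (rim 64), bore 44, y -20 to +60; trough y +60 to +152, then an end stop 74 high. Highest: dark knob at y 38, 99 mm up
- guide_mouth (a point): centre of the outer mouth of the square hole, 17 x 17 mm, right through the guide block (40 mm); on the bore axis at cradle y = -60 mm, 60 mm above the worktop; same axes as the cradle. The bar goes in here towards +y
- bucket_mouth (a point): centre of the bucket's open mouth, on the bore axis at cradle y = +60 mm. The trough's floor beyond it is 36 mm above the worktop, 2 mm below the bore's floor. A sprung rubber pad under the dark knob grips the adapter: it takes about 8 to 18 N to slide, until its rear end passes cradle y = +46 mm
- adapter: blue round tube adapter, 40 mm diameter, 65 mm long, about 0.09 kg, loose but held tight in the bucket. Origin at its centre, axis = its y axis. At first its centre is at cradle y +16 to +24 mm (rear face 4 to 12 mm beyond the guide block); it is clear of the bucket past +92.5 mm and meets the end stop at +119.5 mm
- push_bar: loose square aluminium bar with a black tip, 14 x 14 x 220 mm, about 0.11 kg. Origin at its centre, x along the bar towards the black tip. It lies level in the holster, 58 mm above the worktop, with its front 96 to 104 mm sticking out, so the first grip is too far forward to push all the way. Let go in the guide, it stays there, its tail sagging by up to 15 mm
- bar_tip (a point): centre of the bar's black end face, 110 mm along x from the bar's centre; same axes as the bar
- holster: fixed orange block 36 x 36 x 120 mm on a grey foot 130 x 80 x 10 mm, with a square hole 17 x 17 mm along its x axis, 60 mm above the worktop; top 78 mm. Origin on the worktop under its middle. Its mouth is at x = -60 mm; the bar comes out towards -x, after a pull of at least 124 mm, and cannot be lifted out upwards
- sample_cup: bystander: white cup with a red lid, 61 mm wide, 68 mm high; origin at the centre of its underside
- dropper_oil: bystander: brown dropper bottle with a black top, 23 mm wide, 58 mm high; origin at the centre of its underside

How it is judged:
On the way, in this order (a step that is already met when the one before it is completed fails the run):
1. the bar's black tip has passed through the guide hole, into the bucket (y of bar_tip in the frame of cradle between -0.018 and 0.06 m and distance between bar_tip and guide_mouth below 0.13 m and angle between the x axis of push_bar and the y axis of cradle, either way round below 0.2 rad and z of bar_tip in the frame of cradle between 0.04 and 0.08 m and x of bar_tip in the frame of cradle between -0.02 and 0.02 m), for 0.1 s.
2. the adapter is clear of the bucket's mouth, with the bar still through the bucket behind it (y of adapter in the frame of cradle above 0.093 m and y of bar_tip in the frame of cradle above 0.035 m and angle between the x axis of push_bar and the y axis of cradle, either way round below 0.2 rad), for 0.1 s.
At the end, for the whole second after the job is handed in: the adapter lies at rest in the trough, along it, its rear end at or past the bucket's mouth; the bar is out of the bucket and lies flat and still on the worktop (its centre less than 11 mm and its tip less than 13 mm above it) (y of adapter in the frame of cradle between 0.0925 and 0.124 m and x of adapter in the frame of cradle between -0.015 and 0.015 m and z of adapter in the frame of cradle between 0.048 and 0.066 m and angle between the y axis of adapter and the y axis of cradle, either way round below 0.2 rad and linear speed of each of adapter, push_bar below 0.01 m/s and height (world z) of push_bar between 0.003 and 0.011 m and height (world z) of bar_tip between 0.003 and 0.013 m); the robot touches nothing.
It fails at once if the adapter is rammed: the bar presses on it with more than 60 N (contact force between push_bar and adapter above 60 N).
It fails at once if the sample cup is moved by more than 30 mm (distance of sample_cup from where it was at the start of the episode above 0.03 m).
It fails at once if the brown dropper bottle is moved by more than 30 mm (distance of dropper_oil from where it was at the start of the episode above 0.03 m).
It also fails if it takes over 62 s, if anything falls off the work surface, if the arm or the gripper's body presses on something with over 40 N, if the wrist force passes 120 N, or if a joint passes its speed limit or range.

### The arm

A 6-joint arm with a two-finger parallel gripper is mounted at the origin on a cart in front of the work surface, level with it; the furniture and walls round the work are solid. World frame = base frame: x ahead of the robot, y to its left, z up, the work surface at z = 0. Lengths are in m, angles in rad, forces in N, time in s.
With the tool pointing down it reaches from about 0.3 to 0.75 m from the base axis. Payload 8.5 kg.
Tool frame: the origin (TCP) lies on the centre line of the jaws, within the pads' length; the fingertips stand 22 mm ahead of it and the grasp point (between the pads) lies 3 mm ahead of it; y points along the fingers, x is the direction in which the jaws open and shut, and the axes are right-handed (so a half turn about y gives the same grasp; the last joint's range is limited). The gripper opens to 88 mm and grips with 3 to 60 N. Pads are 18 mm wide; open, the fingers measure 123 mm over their backs; the gripper's body (75 mm by 187 mm) begins 45 mm behind the grasp point.
Start: joints at [-1.377, 0.381, 1.297, -0, 1.464, -0.215], TCP at [0.219, -0.505, 0.261] pointing down, gripper open.
Joint ranges: [-3.11, 3.11], [-0.89, 2.33], [0.22, 2.48], [-1.42, 4.56], [0.17, 2.85], [-2.88, 2.88]. Speed limits (rad/s): [2.39, 2.39, 3.14, 3.14, 3.14, 3.14].

### API

Orientations are given as [roll, pitch, yaw] about the fixed x, y, z axes, in that order (R = Rz(yaw) Ry(pitch) Rx(roll)).
In Python, from rig import arm, fingers, camera gives the robot as it stands. Calls block until the motion is done:
- arm.movep(position, orientation): joint-space move of the TCP to a pose.
- arm.servo_line(position, rotation=None, velocity=0.15): straight line of the TCP; rotation=None keeps the orientation; velocity is the mean speed in m/s.
- arm.move_joints(angles): joint-space move.
- fingers.command_gripper(opening, grasp_force=None): finger opening in m; grasp_force is the grip in N (None keeps the last); returns when the fingers have stopped.
- arm.hold(seconds).
- arm.inverse_kinematics(position, orientation): joint angles nearest the present ones, or None.
- camera(name): name is "side" or "top" or "wrist"; returns a dict with "frame" (420x560x3 uint8, red, green, blue), "fx", "fy", "cx", "cy" (pixels), "extrinsics" (4x4, takes a point from world to camera coordinates); the wrist camera has in their place "T_tool_cam" (4x4, takes a point from camera to tool coordinates, whose origin is the TCP and whose axes are the tool frame's). Camera axes: x right, y down, z forward; pixel columns grow to the right and rows downward; lengths in m; the calibration is good to about 2 mm. A picture is of the moment at which its call begins: read the wrist's pose just before it. There is no depth.
A pose or a line that the arm cannot do raises arm.Unreachable and nothing moves.
- arm.sign_off(): hands the job in, once; it reports no verdict.
Readings, each from a call of its own:
- arm.get_time(): time.
- arm.get_qpos(): joint angles.
- arm.get_joint_velocities(): joint speeds.
- arm.get_tau(): joint torques, N m.
- arm.get_tool_pos(): TCP position.
- arm.get_ee_rot(): TCP orientation.
- arm.get_ft_force(): force on the tool from outside, world axes, zero at the start.
- arm.get_ft_torque(): the same for the moment, N m.
- arm.get_width(): finger opening in m.
Only numpy, scipy, OpenCV 4.12 (cv2) and the standard library are available. Lean on these libraries where they do the work, as an engineer would, in place of code of your own. Each camera call takes 0.05 s, during which the arm holds its last target.

## Working session

There is one attempt and no reset: what is moved stays moved. The work goes in short steps, each a Python script; the robot and the scene stay as the last script left them, time stands still between calls to the robot, and variables do not carry over. Pictures are saved under pics/ and viewed, and the job is handed in when it is done.

```bash
ls; mkdir -p pics
python3 - <<'E'
from rig import arm, fingers, camera
import cv2,numpy as np
for n in ["side","top","wrist"]:
    c=camera(n); cv2.imwrite(f"pics/a_{n}.png",c["frame"][:,:,::-1])
    print(n,c["fx"],c["fy"],c["cx"],c["cy"]); print(np.round(c.get("extrinsics",c.get("T_tool_cam")),4))
print(arm.get_time(),arm.get_tool_pos(),arm.get_ee_rot())
E
```

```text
pics
side 394.032815635641 394.032815635641 274.2577133521434 203.34108490016447
[[-0.9227 -0.3852  0.016   0.5305]
 [-0.2617  0.5951 -0.7599  0.2227]
 [ 0.2832 -0.7053 -0.6499  0.7537]
 [ 0.      0.      0.      1.    ]]
top 542.2081729184473 542.2081729184473 272.4614507832022 211.40197283411658
[[ 0.0183 -0.9998  0.0046 -0.0374]
 [-0.9897 -0.0188 -0.1418  0.5941]
 [ 0.1419 -0.002  -0.9899  1.0857]
 [ 0.      0.      0.      1.    ]]
wrist 348.70363269825225 348.70363269825225 282.8978863697788 214.85043949482753
[[ 1.000e+00 -9.000e-04  1.000e-03  0.000e+00]
 [-1.200e-03 -2.653e-01  9.642e-01 -1.239e-01]
 [-6.000e-04 -9.642e-01 -2.653e-01  6.900e-02]
 [ 0.000e+00  0.000e+00  0.000e+00  1.000e+00]]
0.15 [ 0.21857383 -0.50450132  0.26029744] [-1.57057569e+00  1.04630239e-03 -1.16203234e+00]
```

View pics/a_top.png

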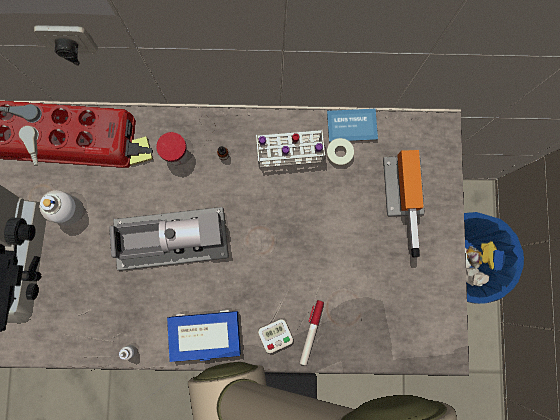

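View pics/a_side.png

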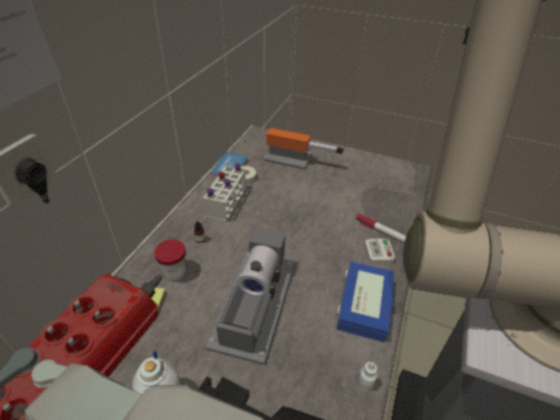

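View pics/a_wrist.png

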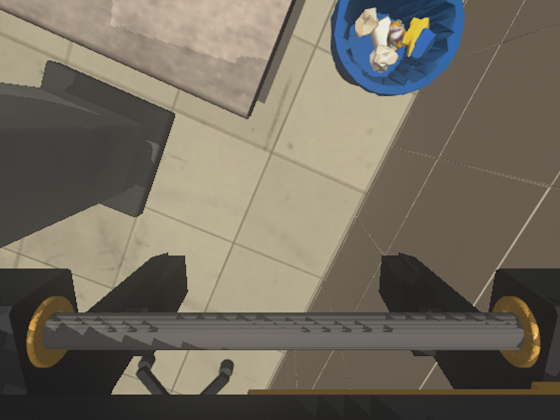

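The top view shows the holster at about (410,180) with the bar tip at (415,252), pointing at the robot. The cradle is at (168,238) with its guide block on the right and the trough on the left. The cup is at (171,147) and the dropper at (223,153). The worktop between cradle and holster is bare. Next I'll get rough positions.

```bash
cat > h.py <<'E'
import numpy as np, cv2
from scipy.spatial.transform import Rotation as R
from rig import arm, fingers, camera
def ray(c,uv,Tw=None):
    d=np.array([(uv[0]-c["cx"])/c["fx"],(uv[1]-c["cy"])/c["fy"],1.])
    if "extrinsics" in c:
        E=np.array(c["extrinsics"]); return -E[:3,:3].T@E[:3,3], E[:3,:3].T@d
    T=Tw@np.array(c["T_tool_cam"]); return T[:3,3],T[:3,:3]@d
def onz(c,uv,z,Tw=None):
    o,d=ray(c,uv,Tw); return o+d*(z-o[2])/d[2]
def proj(c,p,Tw=None):
    E=np.array(c["extrinsics"]) if "extrinsics" in c else np.linalg.inv(Tw@np.array(c["T_tool_cam"]))
    q=E[:3,:3]@np.array(p)+E[:3,3]; return np.array([c["fx"]*q[0]/q[2]+c["cx"],c["fy"]*q[1]/q[2]+c["cy"]])
def toolT():
    T=np.eye(4); T[:3,3]=arm.get_tool_pos(); T[:3,:3]=R.from_euler('xyz',arm.get_ee_rot()).as_matrix(); return T
def snap(n,name):
    T=toolT(); c=camera(n); cv2.imwrite(f"pics/{name}.png",np.array(c["frame"])[:,:,::-1]); return c,T
E
python3 - <<'E'
from h import *
c,_=snap("top","b_top"); f=np.array(c["frame"])
h=cv2.cvtColor(f,cv2.COLOR_RGB2HSV)
m=cv2.inRange(h,(5,150,120),(20,255,255)); 
k=max(cv2.findContours(m,0,2)[0],key=cv2.contourArea); print("orange",cv2.minAreaRect(k))
for p in cv2.boxPoints(cv2.minAreaRect(k)): print(p,onz(c,p,.078).round(4))
print("tip",onz(c,(415,252),.065).round(4),"root",onz(c,(413,208),.065).round(4))
for n,p,z in [("guideR",(222,225),.092),("knob",(169,234),.099),("stop",(115,240),.074),("cup",(171,145),.068),("drop",(223,152),.058)]: print(n,onz(c,p,z).round(4))
z=f[195:280,100:240]; cv2.imwrite("pics/b_zoom.png",cv2.resize(z,None,fx=5,fy=5,interpolation=cv2.INTER_CUBIC)[:,:,::-1])
E
```

```text
orange ((411.8088073730469, 178.5146942138672), (58.36603927612305, 17.64019775390625), 85.60128784179688)
[400.77643 150.0941 ] [ 0.7216 -0.2869  0.078 ]
[418.3647  148.74117] [ 0.7251 -0.3231  0.078 ]
[422.8412  206.93529] [ 0.6045 -0.3297  0.078 ]
[405.25293 208.28822] [ 0.6011 -0.2941  0.078 ]
tip [ 0.5142 -0.3156  0.065 ] root [ 0.604  -0.3132  0.065 ]
guideR [0.5585 0.0732 0.092 ]
knob [0.538  0.1759 0.099 ]
stop [0.5263 0.2882 0.074 ]
cup [0.7257 0.186  0.068 ]
drop [0.7155 0.079  0.058 ]
```

View pics/b_zoom.png

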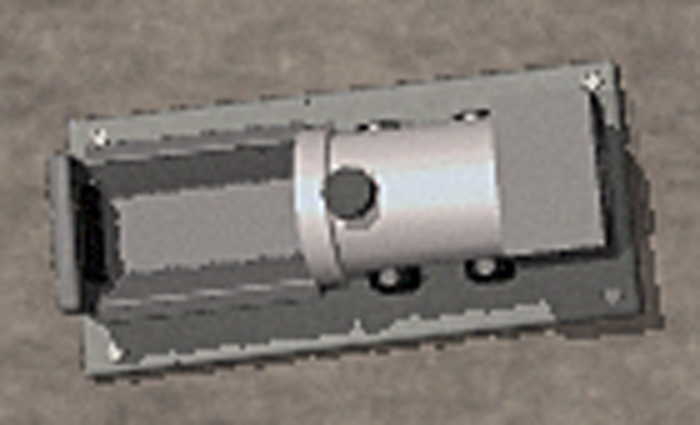

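The zoom shows the cradle turned about 6° to the left, with the block top at right and the knob at centre. The measured holster length (120 mm) and width (36 mm) match the sizes given. I'll hover over the bar and refine with the wrist camera.

Run:
```python
from h import *
y=np.pi/2+np.deg2rad(3.2)
t=arm.get_time(); arm.movep([0.59,-0.314,0.20],[-np.pi/2,0,y]); print(arm.get_time()-t, arm.get_tool_pos(),arm.get_ee_rot(),arm.get_qpos())
c,T=snap("wrist","c_w"); np.save("c_T.npy",T)
for p in [(.514,-.3156,.065),(.604,-.3132,.065)]: print(proj(c,p,T))
```

```text
1.8 [ 0.58963045 -0.31457441  0.20010723] [-1.57077376e+00  1.79203913e-04  1.62502752e+00] [-6.66782579e-01  6.33629160e-01  1.02906894e+00 -1.50140095e-04
  1.47879321e+00 -2.29179631e+00]
[287.20504326 106.42044837]
[283.70830128 227.45336038]
```

View pics/c_w.png

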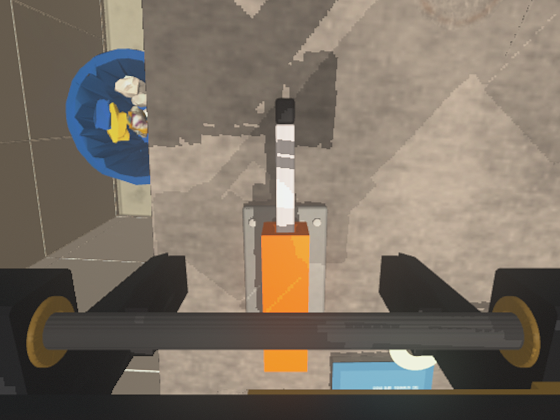

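The wrist view shows the bar running straight up the image, columns 275–295, black tip end at row 98 and holster front edge at row 234. I'll cast these to points.

Run:
```python
from h import *
c=camera("wrist"); T=np.load("c_T.npy"); f=np.array(c["frame"]); h=cv2.cvtColor(f,cv2.COLOR_RGB2HSV)
g=f.astype(int)
w=((h[...,2]>195)&(h[...,1]<40)).astype(np.uint8)
for r in (135,170,180,200,220):
    row=np.where(w[r,265:305])[0]+265; print(r,row.min(),row.max()+1, onz(c,((row.min()+row.max()+1)/2,r),.065,T).round(4), "w",np.linalg.norm(onz(c,(row.min(),r),.065,T)-onz(c,(row.max()+1,r),.065,T)).round(4))
for r in range(92,104): print(r,g[r,285],end=' ')
k=(h[...,2]<60).astype(np.uint8); 
for r in (108,112,116):
    row=np.where(k[r,265:305])[0]+265; print("blk",r,row.min(),row.max()+1)
m=cv2.inRange(h,(5,150,180),(20,255,255))
for r in (245,270,300):
    row=np.where(m[r])[0]; print("or",r,row.min(),row.max()+1,onz(c,((row.min()+row.max()+1)/2,r),.078,T).round(4),(row.max()+1-row.min()))
print("front edge",onz(c,(285,234.5),.078,T)); print("tip",onz(c,(285,98.5),.065,T))
```

```text
135 276 294 [ 0.5338 -0.3161  0.065 ] w 0.013
170 277 294 [ 0.5592 -0.3143  0.065 ] w 0.0126
180 276 294 [ 0.5667 -0.3143  0.065 ] w 0.0135
200 276 294 [ 0.5821 -0.3134  0.065 ] w 0.0137
220 277 304 [ 0.5977 -0.3083  0.065 ] w 0.0209
92 [163 146 131] 93 [163 147 130] 94 [165 149 134] 95 [167 152 137] 96 [169 153 138] 97 [148 134 120] 98 [88 81 72] 99 [45 41 41] 100 [51 48 45] 101 [52 49 47] 102 [52 49 46] 103 [53 49 47] blk 108 276 294
blk 112 276 294
blk 116 276 294
or 245 261 309 [ 0.6136 -0.3117  0.078 ] 48
or 270 262 309 [ 0.6339 -0.3102  0.078 ] 47
or 300 263 308 [ 0.6594 -0.3088  0.078 ] 45
front edge [ 0.60533466 -0.31217925  0.078     ]
tip [ 0.50875319 -0.31745696  0.065     ]
```

Tip at x ≈ 0.509, axis yaw about 3.2°, 96.6 mm sticking out. All of this matches the description. I'll grip 80 mm behind the tip.

Run:
```python
from h import *
t=arm.get_time()
a=np.deg2rad(3.2); u=np.array([-np.cos(a),-np.sin(a),0])  # bar dir to tip
tip=np.array([.5088,-.3172,.058]); g=tip-u*.080
o=[-np.pi/2,0,np.pi/2+a]
p=g+[0,0,.008]
arm.movep(list(p+[0,0,.05]),o)
arm.servo_line(list(p),velocity=.1)
f0=np.array(arm.get_ft_force()); 
fingers.command_gripper(0.0,40); print("w",arm.get_width(),arm.get_ft_force()-f0)
arm.servo_line(list(p+u*.02),velocity=.05); print(arm.get_ft_force()-f0,arm.get_tool_pos()-p)
print(arm.get_time()-t)
```

```text
w 0.013149322008254296 [-0.3575353  -0.1911141   0.20578409]
[ 0.73576959  0.10765483 -0.15041928] [-2.02250249e-02 -1.21930812e-03  2.77786154e-05]
2.7499999999999996
```

Run:
```python
from h import *
t=arm.get_time()
a=np.deg2rad(3.2); u=np.array([-np.cos(a),-np.sin(a),0])
p=np.array(arm.get_tool_pos())
arm.servo_line(list(p+u*.123+[0,0,.001]),velocity=.12); print(arm.get_ft_force(),arm.get_width())
p=np.array(arm.get_tool_pos())
arm.servo_line(list(p+[-.005,0,.09]),velocity=.15)
print(arm.get_time()-t,arm.get_tool_pos(),arm.get_qpos())
c,T=snap("wrist","d_w"); np.save("d_T.npy",T)
s,_=snap("side","d_s")
```

```text
[-0.35097744 -0.18120809 -0.43485717] 0.013584783077128739
1.9250000000000007 [ 0.4409826  -0.32049097  0.15624422] [-8.45712973e-01  4.71415234e-01  1.47426993e+00  9.08447880e-06
  1.19729007e+00 -2.47250225e+00]
```

View pics/d_w.png

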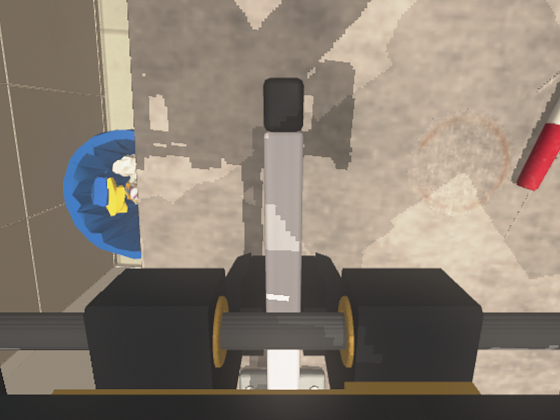

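View pics/d_s.png

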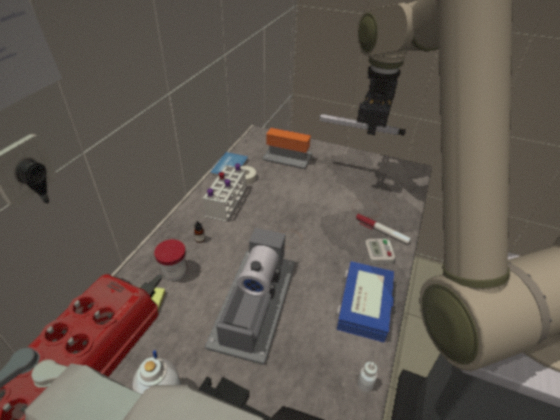

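The bar is free, held level, tip at (284,79) in the wrist view. The side view confirms it is clear of the holster. Next I'll carry it to hover before the guide block.

Run:
```python
from h import *
c=camera("wrist"); f=np.array(c["frame"]); h=cv2.cvtColor(f,cv2.COLOR_RGB2HSV)
def tl(uv,y): # tool coords on tool plane y
    o,d=ray(c,uv,np.eye(4)); return (o+d*(y-o[1])/d[1]).round(4)
col=f[60:140,284].sum(1); print(col[10:30],col[66:80])
k=(h[...,2]<75).astype(np.uint8)
for r in (100,120):
    row=np.where(k[r,240:330])[0]+240; print(r,row.min(),row.max()+1,tl(((row.min()+row.max()+1)/2,r),.001), tl((row.min(),r),.001)[0]-tl((row.max()+1,r),.001)[0])
g=cv2.cvtColor(f,cv2.COLOR_RGB2GRAY).astype(int)
for r in (150,180,210,240):
    print(r,np.round(np.argsort(-abs(np.diff(g[r,255:312])))[:2]+256), g[r,260:308:6])
print("tip",tl((284,79),.001))
t=arm.get_time()
a=np.deg2rad(6.3)
arm.movep([.562,-.041,.16],[-np.pi/2,0,a]); print(arm.get_time()-t,arm.get_tool_pos())
c,T=snap("wrist","e_w"); np.save("e_T.npy",T)
```

```text
[388 382 382 377 377 374 381 302 184 152 165 175 182 186 194 199 195 192
 195 196] [158 158 156 156 152 165 368 464 479 485 496 497 497 496]
100 264 303 [0.0004 0.001  0.0734] -0.0133
120 264 303 [0.0004 0.001  0.0668] -0.013500000000000002
150 [264 303] [109 164 168 166 167 166 169 133]
180 [260 261] [156 163 169 167 168 167 171 151]
210 [261 275] [108 195 214 168 168 167 171 155]
240 [262 294] [108 186 212 211 214 213 165 163]
tip [0.0006 0.001  0.0801]
1.8083 [ 0.56198398 -0.04137899  0.15991643]
```

View pics/e_w.png

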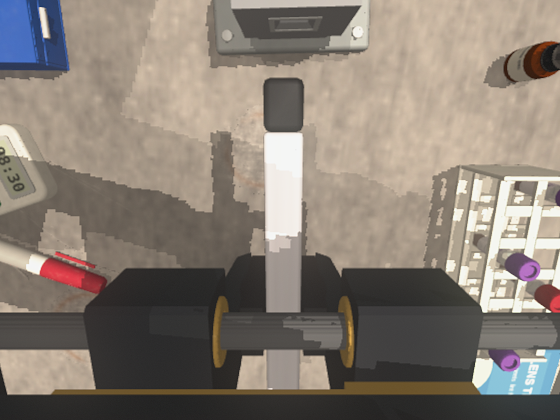

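The view shows the held bar, its tip at (284,79). The guide block's front face with the dark square hole is at about (297,25), slightly right of the bar axis. I'll zoom.

Run:
```python
import cv2
f=cv2.imread("pics/e_w.png")[0:80,200:390]; cv2.imwrite("pics/e_z.png",cv2.resize(f,None,fx=4,fy=4,interpolation=cv2.INTER_CUBIC))
```

```text
(no output)
```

View pics/e_z.png

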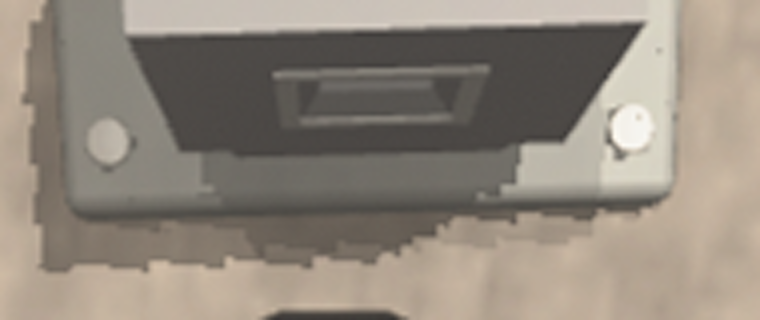

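The zoom shows the block's top front edge from (231,9) to (362,5.5), the hole frame at px 268–322 by 17–32, and the base plate's front edge at row ~53. I'll cast the rays.

Run:
```python
from h import *
c=camera("wrist"); T=np.load("e_T.npy")
P=lambda x,y:(200+x/4-.4,y/4-.4)
A=onz(c,P(125,37),.092,T);B=onz(c,P(648,23),.092,T)
def rep(n,A,B):
    d=B-A; print(n,A.round(4),B.round(4),"len",np.linalg.norm(d).round(4),"yaw",np.degrees(np.arctan2(d[1],d[0])).round(2),"mid",((A+B)/2).round(4))
rep("top",A,B)
rep("holetop",onz(c,P(272,73),.0685,T),onz(c,P(490,67),.0685,T))
rep("holebot",onz(c,P(295,127),.0515,T),onz(c,P(475,122),.0515,T))
for z in (.008,.010,.012):
  rep("blockbot%g"%z,onz(c,P(180,153),z,T),onz(c,P(565,141),z,T))
rep("screws",onz(c,P(108,142),.012,T),onz(c,P(630,127),.012,T))
```

```text
top [0.5244 0.0754 0.092 ] [0.5879 0.0839 0.092 ] len 0.0641 yaw 7.64 mid [0.5561 0.0796 0.092 ]
holetop [0.5412 0.0791 0.0685] [0.5711 0.0832 0.0685] len 0.0302 yaw 7.69 mid [0.5561 0.0811 0.0685]
holebot [0.5442 0.0764 0.0515] [0.5711 0.08   0.0515] len 0.0271 yaw 7.71 mid [0.5576 0.0782 0.0515]
blockbot0.008 [0.522  0.0792 0.008 ] [0.5905 0.0887 0.008 ] len 0.0692 yaw 7.89 mid [0.5563 0.084  0.008 ]
blockbot0.01 [0.5222 0.0788 0.01  ] [0.5903 0.0883 0.01  ] len 0.0687 yaw 7.89 mid [0.5563 0.0835 0.01  ]
blockbot0.012 [0.5225 0.0784 0.012 ] [0.59   0.0878 0.012 ] len 0.0682 yaw 7.89 mid [0.5562 0.0831 0.012 ]
screws [0.5097 0.0788 0.012 ] [0.6011 0.0913 0.012 ] len 0.0923 yaw 7.77 mid [0.5554 0.085  0.012 ]
```

Mouth ≈ (0.556, 0.080), yaw ≈ 7.6°. The block edge measures 64.1 mm against 64 given, which checks. I'll descend with the tip 15 mm short of the mouth and look again.

Run:
```python
from h import *
t=arm.get_time()
a=np.deg2rad(7.6); v=np.array([-np.sin(a),np.cos(a),0]); l=np.array([np.cos(a),np.sin(a),0])
m=np.array([.5562,.0798,.060]); o=[-np.pi/2,0,a]
p=m-v*(.080+.015)-l*.0005+[0,0,.008]
arm.movep(list(p+[0,0,.05]),o); arm.servo_line(list(p),velocity=.12)
print(arm.get_time()-t,arm.get_tool_pos()-p,arm.get_ee_rot(),arm.get_ft_force(),arm.get_ft_torque())
c,T=snap("wrist","f_w"); np.save("f_T.npy",T)
c,_=snap("side","f_s"); c2,_=snap("top","f_t")
cv2.imwrite("pics/f_sz.png",cv2.resize(np.array(c["frame"])[200:300,200:340],None,fx=5,fy=5,interpolation=cv2.INTER_CUBIC)[:,:,::-1])
print(proj(c,m-v*.015),proj(c,m),proj(c2,m))
```

```text
0.8834 [ 0.00056511 -0.00049992  0.00100524] [-1.57143809 -0.00158768  0.13213423] [-0.52648239  0.47028886 -0.70707484] [ 0.02479944 -0.0767369   0.02817519]
[270.18265521 236.54935158] [268.24546117 241.52275337] [220.08730748 227.91078553]
```

View pics/f_w.png

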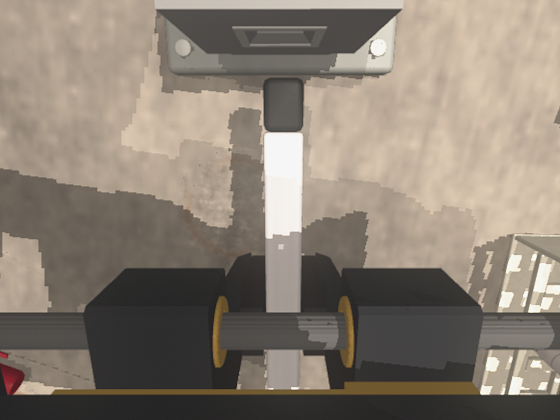

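View pics/f_sz.png

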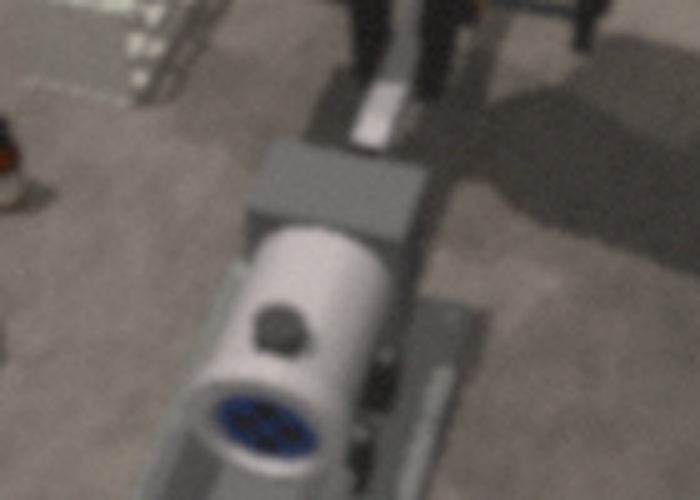

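View pics/f_t.png

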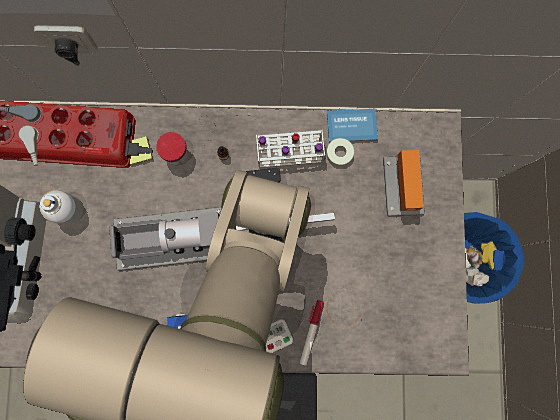

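The wrist view shows block and bar parallel. The hole centre (col ~280) is slightly left of the bar (col 283.5), so the bar needs a shift of about 1.5 mm. I'll measure this properly.

Run:
```python
from h import *
c=camera("wrist"); T=np.load("f_T.npy"); f=cv2.imread("pics/f_w.png"); g=cv2.cvtColor(f,cv2.COLOR_BGR2GRAY).astype(int)
def tl(uv,zw):
    q=onz(c,uv,zw,T); return (np.linalg.inv(T)@np.r_[q,1])[:3].round(4)
cv2.imwrite("pics/f_wz.png",cv2.resize(f[0:90,145:415],None,fx=2.9,fy=2.9,interpolation=cv2.INTER_CUBIC))
for r in (3,6): 
    d=abs(np.diff(g[r])); i=[j for j in range(140,420) if d[j]>25]; print(r,i)
for r in (30,34,38,40): print(r,[j for j in range(200,360) if abs(g[r,j+1]-g[r,j])>12])
print("bar row150",[j for j in range(250,320) if abs(g[150,j+1]-g[150,j])>25])
```

```text
3 []
6 []
30 []
34 []
38 []
40 []
bar row150 [261, 263, 302]
```

View pics/f_wz.png

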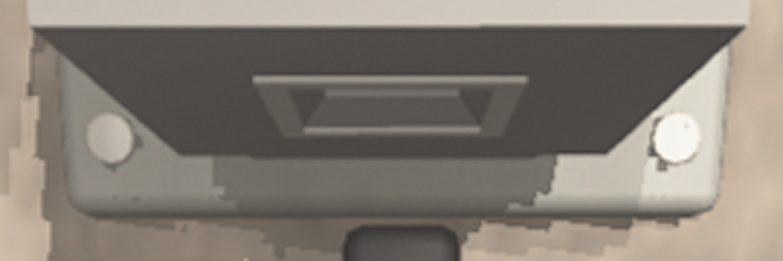

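Block edge, hole and screws all give −1.1 mm in tool x, and the bar sits at +0.5 mm. I'll shift by that and insert in steps, watching the force.

Run:
```python
from h import *
t=arm.get_time()
a=np.deg2rad(7.6); v=np.array([-np.sin(a),np.cos(a),0]); l=np.array([np.cos(a),np.sin(a),0])
m=np.array([.5562,.0798,.060]); 
p=m-v*(.080+.015)-l*.0016+[0,0,.008]
np.save("axis.npy",p)
f0=np.array(arm.get_ft_force())
arm.servo_line(list(p+v*.002),velocity=.05); f0=np.array(arm.get_ft_force())
for s in (.018,.03,.045,.06,.07,.077):
    arm.servo_line(list(p+v*s),velocity=.06 if s<.05 else .04)
    f=np.array(arm.get_ft_force())-f0; print(s,"ax",(f@v).round(2),"lat",(f@l).round(2),"z",f[2].round(2),"err",((arm.get_tool_pos()-p)@v-s).round(4),arm.get_tool_pos()[2].round(4))
    if abs(f@v)>22 or np.linalg.norm(f)>30: break
print(arm.get_time()-t,arm.get_time(),arm.get_width())
snap("wrist","g_w"); snap("side","g_s")
```

```text
0.018 ax 0.65 lat 0.72 z -0.12 err 0.0005 0.068
0.03 ax -0.3 lat -0.07 z -0.16 err 0.0004 0.068
0.045 ax 0.77 lat 0.43 z 0.79 err 0.0004 0.068
0.06 ax -0.38 lat -0.38 z 0.16 err 0.0002 0.068
0.07 ax -13.33 lat -0.74 z -0.69 err -0.0023 0.0684
0.077 ax -16.06 lat 0.47 z 0.46 err -0.0027 0.0684
2.666599999999999 12.5833 0.013423356736395494
```

View pics/g_w.png

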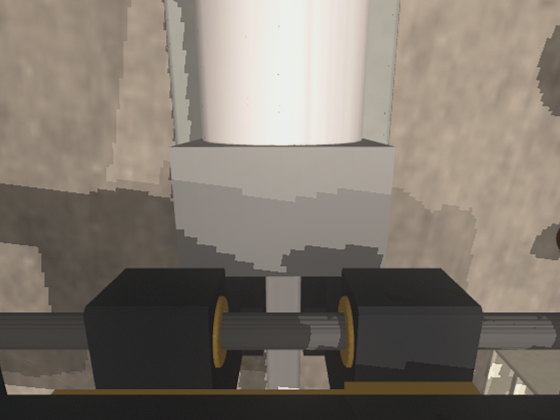

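The block fills the view, the bar is in the guide, and the adapter pushes back with about 13–16 N as expected. I'll release, slide back along the bar, and check the sag.

Run:
```python
from h import *
t=arm.get_time()
a=np.deg2rad(7.6); v=np.array([-np.sin(a),np.cos(a),0]); l=np.array([np.cos(a),np.sin(a),0])
p=np.load("axis.npy")
arm.servo_line(list(p+v*.0755),velocity=.05)
print("ax",arm.get_ft_force()@v, ((arm.get_tool_pos()-p)@v).round(4))
fingers.command_gripper(0.05); arm.hold(.2)
snap("side","h_s")
arm.servo_line(list(p+v*.001+[0,0,.0]),velocity=.15)
print(arm.get_tool_pos(),arm.get_time()-t)
snap("wrist","h_w"); c,_=snap("side","h_s2")
cv2.imwrite("pics/h_sz.png",cv2.resize(np.array(c["frame"])[130:290,220:340],None,fx=3.7,fy=3.7,interpolation=cv2.INTER_CUBIC)[:,:,::-1])
```

```text
ax -9.445322839563618 0.0741
[ 0.56681849 -0.01321407  0.06793646] 1.8417000000000012
```

View pics/h_w.png

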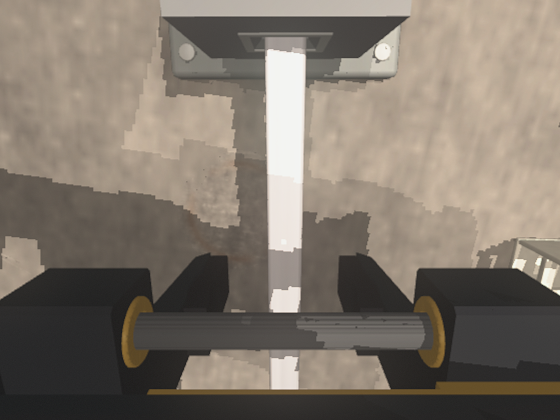

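View pics/h_sz.png

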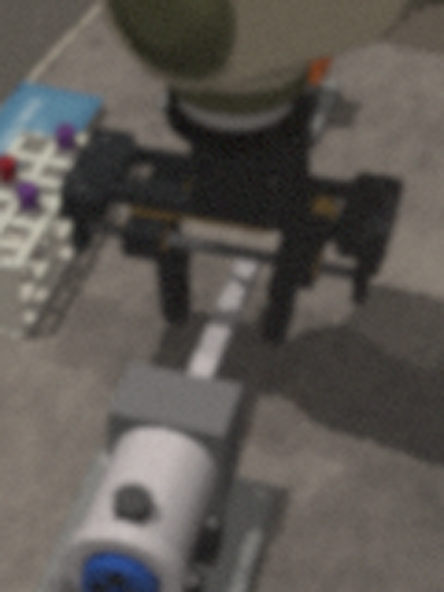

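The bar stays in the guide, straight up the image at columns 267–305, and narrows toward the gripper because the tail sags. I'll estimate the sag from its width.

Run:
```python
from h import *
c=camera("wrist"); g=cv2.imread("pics/h_w.png").astype(int).sum(2)
T=toolT()
for r in (60,90,130,170,220,255,300,360):
    d=np.abs(np.diff(g[r,258:312])); i=np.where(d>60)[0]+259
    w=(g[r,285]); 
    if len(i)<2: print(r,i); continue
    e0,e1=i.min(),i.max(); Z=c["fx"]*.0138/(e1-e0); mid=(e0+e1)/2
    q=np.r_[(mid-c["cx"])/c["fx"]*Z,(r-c["cy"])/c["fy"]*Z,Z,1]; q=np.array(c["T_tool_cam"])@q
    print(r,i,"tool",q[:3].round(4),"worldz",(T@q)[2].round(4))
```

```text
60 [265 266 305 306] tool [0.0018 0.0031 0.0873] worldz 0.0649
90 [265 266 267 304 305] tool [0.0017 0.0035 0.0778] worldz 0.0645
130 [266 267 304 305] tool [0.0018 0.003  0.0644] worldz 0.065
170 [267 268 303 304] tool [0.0019 0.0059 0.0498] worldz 0.0621
220 [267 268 269 302 303] tool [0.0017 0.0044 0.0308] worldz 0.0636
255 [268 301] tool [0.0016 0.0122 0.0133] worldz 0.0559
300 [269 271 272 299 300 301] tool [ 0.0018  0.0113 -0.0071] worldz 0.0568
360 [270 271 297 298] tool [ 0.0014  0.0227 -0.0464] worldz 0.0453
```

Sag slope is about 0.075, with the bar centre at z ≈ 0.051 under the jaws. Both agree with the guide play. I'll grip with the tool tilted to match, then level and centre the bar.

Run:
```python
from h import *
t=arm.get_time()
a=np.deg2rad(7.6); v=np.array([-np.sin(a),np.cos(a),0]); l=np.array([np.cos(a),np.sin(a),0])
p=np.load("axis.npy"); th=.072
q=p+v*.001+l*.0006; q[2]=.061
arm.servo_line(list(q),rotation=[-np.pi/2+th,0,a],velocity=.05)
f0=np.array(arm.get_ft_force()); m0=np.array(arm.get_ft_torque())
fingers.command_gripper(0.0,60); print("w",arm.get_width(),arm.get_ft_force()-f0,arm.get_ft_torque()-m0)
q2=p+v*.001; q2[2]=.0695
arm.servo_line(list(q2),rotation=[-np.pi/2,0,a],velocity=.03)
f=arm.get_ft_force()-f0; print("level",(f@v).round(2),(f@l).round(2),f[2].round(2),arm.get_ft_torque()-m0, arm.get_tool_pos()-q2, arm.get_ee_rot())
print(arm.get_time()-t)
snap("wrist","i_w")
```

```text
w 0.01323797301860758 [-0.16284892  1.32670339  1.99350566] [ 0.02579907 -0.01467465 -0.01701477]
level 0.18 0.54 0.2 [-0.02325828  0.05140547  0.00342101] [-4.93596273e-05  1.77069246e-04 -8.87896541e-05] [-1.57016076e+00  9.29235541e-05  1.33035813e-01]
1.366699999999998
```

View pics/i_w.png

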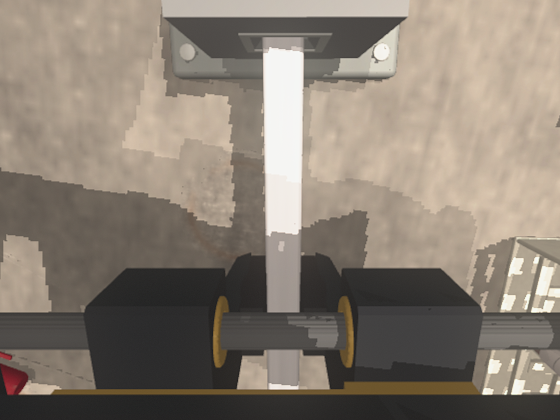

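The regrip is good: bar level, centred in the hole at (283,45), no side load. I'll push slowly with force checks.

Run:
```python
from h import *
t=arm.get_time()
a=np.deg2rad(7.6); v=np.array([-np.sin(a),np.cos(a),0]); l=np.array([np.cos(a),np.sin(a),0])
p=np.load("axis.npy"); p[2]=.0695
f0=np.array(arm.get_ft_force())
for s in np.arange(.008,.0741,.006):
    arm.servo_line(list(p+v*s),velocity=.03)
    f=np.array(arm.get_ft_force())-f0; print(s.round(3),"ax",(f@v).round(1),"lat",(f@l).round(1),"z",f[2].round(1),"err",((arm.get_tool_pos()-p)@v-s).round(4))
    if abs(f@v)>30 or np.linalg.norm(f)>40: print("STOP");break
print(arm.get_time()-t,arm.get_time(),arm.get_width())
snap("wrist","j_w"); c,_=snap("side","j_s"); c,_=snap("top","j_t")
```

```text
0.008 ax -16.6 lat -1.0 z 2.4 err -0.003
0.014 ax -18.4 lat -0.8 z 1.9 err -0.0035
0.02 ax -18.6 lat -0.8 z 1.9 err -0.0035
0.026 ax -19.4 lat 0.3 z 1.5 err -0.0035
0.032 ax -18.5 lat -0.6 z 1.0 err -0.0035
0.038 ax -18.7 lat -0.2 z 2.3 err -0.0034
0.044 ax -18.0 lat -1.1 z 1.5 err -0.0033
0.05 ax 0.8 lat -0.3 z -0.1 err -0.0009
0.056 ax -0.1 lat 1.2 z 1.2 err 0.0006
0.062 ax -0.5 lat -0.0 z 1.1 err 0.0003
0.068 ax 0.5 lat -1.0 z 0.8 err 0.0002
0.074 ax -0.2 lat 0.5 z 1.1 err 0.0003
4.2333 20.325 0.0130016518877715
```

View pics/j_t.png

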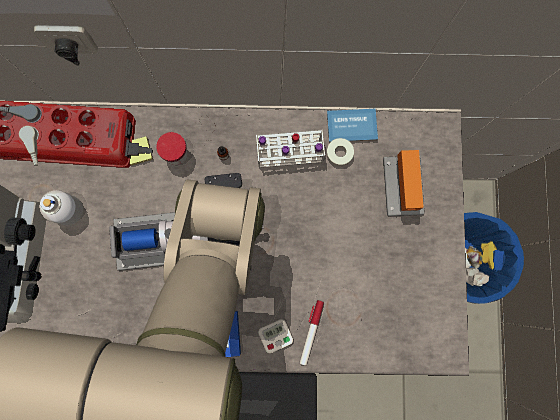

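View pics/j_s.png

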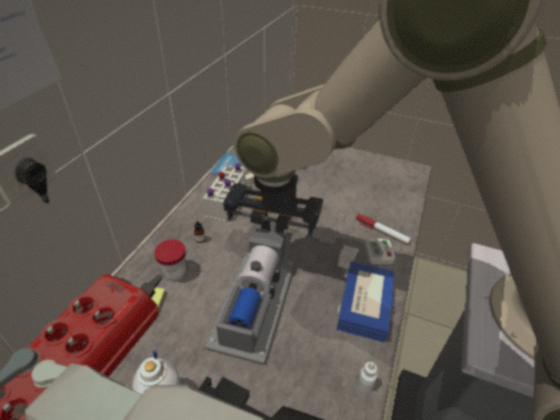

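The pad let go when the tip was near +46 mm, so the tip is now at about +74 mm. The top view shows the blue adapter in the trough at about (138,239). I'll measure it before withdrawing.

Run:
```python
from h import *
c=camera("top"); f=np.array(c["frame"]); h=cv2.cvtColor(f,cv2.COLOR_RGB2HSV)
m=cv2.inRange(h,(105,120,60),(130,255,255)); m[:, :100]=0; m[:,170:]=0; m[:215]=0; m[270:]=0
k=max(cv2.findContours(m,0,2)[0],key=cv2.contourArea); r=cv2.minAreaRect(k); print(r)
a=np.deg2rad(7.6); v=np.array([-np.sin(a),np.cos(a),0]); l=np.array([np.cos(a),np.sin(a),0]); o=np.array([.5562,.0798,0])-l*.0011+v*.06
for q in [r[0],*cv2.boxPoints(r)]:
    w=onz(c,q,.062); print((w-o)@l,(w-o)@v)
```

```text
((138.28562927246094, 239.16586303710938), (19.069429397583008, 33.62895584106445), 83.8844985961914)
-0.003158270749458928 0.10681458059127708
0.016549671817540322 0.1413147510056522
0.01614314273755095 0.07330781639755218
-0.022792916390905762 0.07244267613223071
-0.022340801747531894 0.14011502240682647
```

The adapter centre is at about +107 mm and along the axis, with its rear at +73 mm, so it is clear. I'll draw the bar out and move to the bare worktop.

Run:
```python
from h import *
t=arm.get_time()
a=np.deg2rad(7.6); v=np.array([-np.sin(a),np.cos(a),0]); l=np.array([np.cos(a),np.sin(a),0])
p=np.load("axis.npy"); p[2]=.0695
f0=np.array(arm.get_ft_force())
for s in (.05,.0,-.06,-.115):
    arm.servo_line(list(p+v*s),velocity=.1)
    f=np.array(arm.get_ft_force())-f0; print(s,f.round(1))
    if np.linalg.norm(f)>25: print("STOP"); raise SystemExit
arm.servo_line([.52,-.13,.0695],rotation=[-np.pi/2,0,0],velocity=.12)
snap("wrist","k_w"); snap("top","k_t"); snap("side","k_s")
print(arm.get_time()-t,arm.get_tool_pos())
```

```text
0.05 [-1.3 -0.5  0.7]
0.0 [-0.5 -0.2  0.5]
-0.06 [-0.1 -0.1  0. ]
-0.115 [ 0.1 -0.5 -0.2]
3.3083000000000027 [ 0.52067419 -0.13000416  0.06949813]
```

View pics/k_w.png

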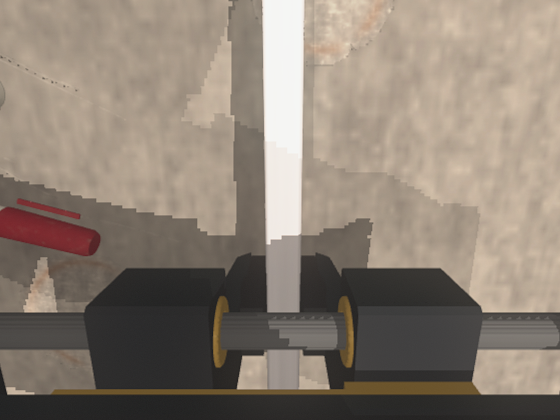

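View pics/k_s.png

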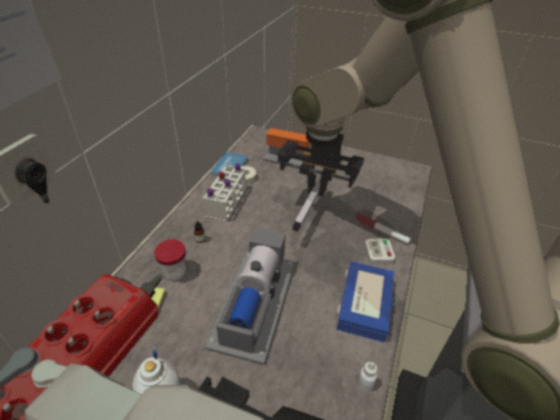

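The bar is fully out and over bare worktop. The adapter stays in the trough, and the marker at (50,235) is clear to the left. I'll lower the bar and lay it down.

Run:
```python
from h import *
t=arm.get_time()
f0=np.array(arm.get_ft_force())
for z in (.04,.03,.027,.0245):
    arm.servo_line([.52,-.13,z],velocity=.08 if z>.035 else .03)
    f=np.array(arm.get_ft_force())-f0; print(z,f.round(1),arm.get_tool_pos()[2].round(4))
    if f[2]>8: break
fingers.command_gripper(.03); arm.hold(.3)
z=arm.get_tool_pos()[2]
arm.servo_line([.52,-.13,.06],velocity=.06)
fingers.command_gripper(.085)
arm.servo_line([.52,-.13,.25],velocity=.2)
c,T=snap("wrist","l_w"); snap("side","l_s")
arm.movep([.30,-.35,.26],[-np.pi/2,0,-.8])
snap("top","l_t"); print(arm.get_time()-t,arm.get_time(),arm.get_tool_pos())
```

```text
0.04 [-1.1 -0.6 -0. ] 0.0399
0.03 [-0.3  0.2 -0.6] 0.0299
0.027 [-1.  1. -0.] 0.0269
0.0245 [0.  0.4 0.2] 0.0244
6.3416999999999994 30.175 [ 0.30076125 -0.34946455  0.25992235]
```

View pics/l_w.png

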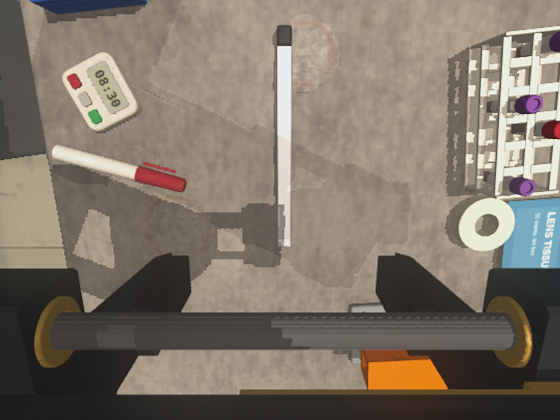

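View pics/l_s.png

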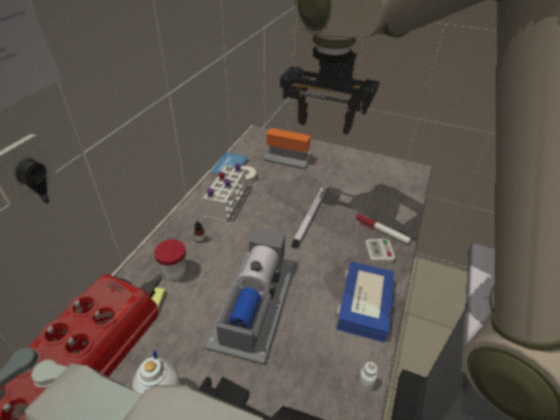

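View pics/l_t.png

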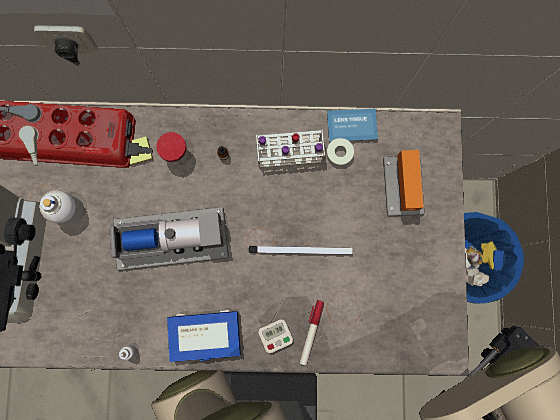

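The bar lies on the worktop from (249,249) to (352,252), and the adapter is in the trough at about (139,239). The cup and dropper look the same as at the start. I'll run a final numeric check and then hand in.

Run:
```python
from h import *
c=camera("top"); f=np.array(c["frame"]); h=cv2.cvtColor(f,cv2.COLOR_RGB2HSV)
print("len",np.linalg.norm(onz(c,(248.5,249),.014)-onz(c,(352.5,251.5),.014)))
m=cv2.inRange(h,(105,120,60),(130,255,255)); m[:, :100]=0; m[:,170:]=0; m[:215]=0; m[270:]=0
k=max(cv2.findContours(m,0,2)[0],key=cv2.contourArea); r=cv2.minAreaRect(k)
a=np.deg2rad(7.6); v=np.array([-np.sin(a),np.cos(a),0]); l=np.array([np.cos(a),np.sin(a),0]); o=np.array([.5562,.0798,0])-l*.0011+v*.06
w=onz(c,r[0],.068); print("adapter",(w-o)@l,(w-o)@v,r)
b=cv2.imread("pics/b_top.png")[:,:,::-1]; print("bystander diff",np.abs(f[120:180,150:240].astype(int)-b[120:180,150:240]).max(2).__gt__(40).sum())
arm.sign_off(); print(arm.get_time())
```

```text
len 0.21977726630757263
adapter -0.003576863694718133 0.10547086743003066 ((138.2524871826172, 239.02476501464844), (19.2042179107666, 33.532752990722656), 84.2894058227539)
bystander diff 0
the job is handed in; nothing more can be done
the job is handed in; nothing more can be done
```

I pressed the adapter out into the catch trough, laid the bar flat on the bare worktop, and handed the job in after about 30 s of the 62 s allowed. No verdict was reported.

- **How it went:** I pulled the bar from the holster and put its tip through the guide. I then regripped it about 153 mm behind the tip, levelled it, and pushed at about 30 mm/s. The wrist force read at most about 19 N, against the 60 N limit on the adapter. The adapter came free where expected, and the bar drew out without load.
- **Adapter:** its centre is at about +105 mm along the cradle (0.0925 to 0.124 m allowed), about 3.5 mm off the axis and lying along it.
- **Bar:** seen from above as lying on the worktop, it measures 219.8 mm against 220 mm, which fits it being flat. It was let go a few millimetres above the surface, and I did not measure its height directly.
- **Sample cup and dropper bottle:** the top-camera picture around them is unchanged since the start.
- **Arm:** clear of everything when I handed in.

One early reading disagreed: the first rough cradle angle of 6.3° became about 7.6° from the closer wrist views, and I used 7.6°. No check failed.

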